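# Lantern to the film scanner, then hold its tension arm at the stop for threading

## Robot

A 6-joint arm with a two-finger parallel gripper is mounted at the origin on the work surface. World frame = base frame: x ahead of the robot, y to its left, z up, the work surface at z = 0. Lengths are in mm, angles in rad, forces in N, time in s.
With the tool pointing down it reaches from about 400 to 925 mm from the base axis. Payload 3.4 kg.
Tool frame: the origin (TCP) lies midway between the tips of the shut fingers; the grasp point (between the pads) lies robot.grip_point_offset behind it (robot.grip_point_offset is the distance from the TCP to the grasp point, in mm); z points along the fingers, y is the line along which they close (so a half turn about z gives the same grasp; the last joint's range is limited). The gripper opens to 85 mm and grips with 20 to 120 N. Pads are 22 mm wide; open, the fingers measure 114 mm over their backs; the gripper's body (76 mm by 85 mm) begins 54 mm behind the grasp point. The pads swing forward as they close: fully open they stand 13 mm farther back than shut.
Start: joints at [1.161, 0.307, 1.506, -0, 1.328, -0.073], TCP at [189.5, 542.882, 231.305] pointing down, gripper open.
Joint ranges: [-3.12, 3.12], [-1.05, 2.28], [0.14, 2.33], [-1.42, 4.57], [0.1, 2.73], [-2.68, 2.68]. Speed limits (rad/s): [2.57, 2.57, 3.14, 3.14, 3.14, 3.14].

## Interface

Orientations are given as a rotation vector (axis times angle).
In Python, from plant import robot gives the robot as it stands.
- The arm moves only by the tool drive_tool, never from a script. Its argument "targets" is a list of rows, each an object with "dr": the turn, a rotation vector about the world's x, y, z in degrees, a list of three; "slide": the shift along the world's x, y, z in m, a list of three; "grip": the opening, from 0 (shut) to 1 (fully open). A call has 1 to 10 rows; each row shifts and turns the commanded pose from where the row before left it; what a row does not reach is not made up. A row lasts 1/12 s, in which the tool goes at most 41.7 mm and 7.16 degrees, less where a joint would pass 70% of its speed; a pose out of reach is approached as far as the arm can. A call is refused whole if a number of a shift passes 0.0417 or a number of a turn 7.16, either way. A call with a gripper value outside its range is refused whole. The fingers move at their own pace and stop on an object; "squeeze" is the grip in N (left out, the last holds). Time passes only in rows, so rows that do not move let the fingers close. It gives the time, the measured TCP pose, the force, the opening and the grip force at its end, in the units of the state.
- robot.read_state(): the state, without advancing time (a new reading comes with each control period).
- robot.get_image(name): name is "scene" or "side" or "wrist"; returns the picture (384x512x3 uint8, blue, green, red); there is no depth.
- robot.calibration(name): a dict with "mtx" (3x3 intrinsics, pixels), "pose" (4x4, takes a point from camera to world coordinates); the wrist camera has in their place "tool_from_camera" (4x4, takes a point from camera to tool coordinates, whose origin is the TCP and whose axes are the flange's). Camera axes: x right, y up, looking along -z (the intrinsics and any distortion apply to the point x, -y, -z); pixel columns grow to the right and rows downward; lengths in mm; the calibration is good to about 2 mm. A picture is of the moment at which its call begins: read the wrist's pose just before it. calibration takes no time and is no camera call.
- robot.close_job(): hands the job in; it is judged then, once.
The state is a dict: "t": time; "qpos": joint angles; "dq": joint speeds; "joint_torque": joint torques, N m; "position": TCP position; "orientation": TCP orientation; "force": force on the tool from outside, world axes, zero at the start; "wrist_torque": the same for the moment, N m; "finger_gap": opening from 0.0 (shut) to 1.0 (fully open); "grip_force": force on a finger pad.
Only numpy, scipy, OpenCV 4.12 (cv2) and the standard library are available. Lean on these libraries where they do the work, as an engineer would, in place of code of your own. Each camera call takes 0.05 s, during which the arm holds its last target. There are 200 camera calls.

## Task

The film scanner is about to be threaded with film. Lift the lantern off its charging dock and set it down gently, upright, on the bench close beside the end of the scanner that faces the dock (within a hand's breadth of it), so that it lights the film path; then swing the scanner's spring-loaded tension arm all the way round to its red stop and keep it there with the gripper's fingers: the program finishes while still holding it against the stop. Leave the lens, loupe, jar and film tin where they are.

Things in the scene. Friction and masses are not known exactly. Their poses are not given: they have to be found in the camera images.
- scanner: Desktop film scanner, fixed to the bench: grey chassis with dark flat deck, 280 mm deep (its x) by 440 mm wide (its y), deck top 65 mm above the bench. Origin: centre of its underside, on the bench; x to its rear (away from the robot), y to its left end, which faces the lantern's dock. On the deck: two grey 127 mm reels at the rear, tops 110 mm above the bench, at x 70, y 125 and -125 mm.
- scanner_end (a point): Middle of the top edge of the scanner's dock-side end face: x 0, y 220 mm in the scanner's frame, 65 mm above the bench. Along y = 0 of the scanner stand lamp house, gate, lens and camera (x -112 to 95 mm, up to 125 mm above the bench); guide rollers at x, y = (-47, 70), (-60, 130), (-47, -55) mm, 115 mm high.
- tension_arm: Aluminium bar, 16 mm wide, 6 mm thick, swinging level over the deck at the front right; top 79 mm above the bench. Origin on its pivot axis (scanner's x -35, y -110 mm), 71 mm above the bench; x along the arm to the roller (95 mm out), z up. A spring holds it on a black stop, pointing -115 deg from the scanner's x; let go, it springs back there.
- red_stop (a point): Top of the red stop pin (9 mm diameter, 83 mm above the bench) on the deck. Swung clockwise from above, 75 deg from rest, the arm's side meets it 50 mm from the pivot; the arm then points almost straight to the scanner's front (its -x).
- roller: Film roller on the arm's end: two aluminium flanges 30 mm across, orange waist 22 mm, black cap. Origin at its middle, 97 mm above the bench, 95 mm from the pivot; flanges span 83 to 111 mm, cap top 117 mm. Spins freely on its own axis, so it can be gripped from above and carried round the pivot without turning the gripper. Push needed: 2.5 N at rest to 6 N at the stop. 40 mm free beside it.
- tension (a joint): Swing of the tension arm about its pivot, rad: 0 at rest on the black stop, grows clockwise (from above) as it is wound against the spring, 1.30 at the red stop.
- dock: Charging dock of the lantern, fixed to the bench: black disc 108 mm in diameter and 20 mm high with a round recess 8 mm deep, its floor 12 mm above the bench; origin at the centre of its underside.
- lantern: Lantern, 0.36 kg nominal, standing in the dock's recess at the start: upright cylinder 76 mm in diameter and 128 mm high with black base, warm white diffuser and orange cap, and a fixed black loop handle over the top; origin at the centre of its underside, z up, handle's bar along its y. Top of the handle 168 mm above the origin.
- lantern_handle (a point): Middle of the lantern's handle bar, 162 mm above the lantern's underside: the bar is 12 mm by 12 mm in section, runs along the lantern's y and is free over 57 mm between the uprights, with 28 mm of free height below it.
- lens: Bystander: black camera lens standing upright, 72 mm in diameter, 102 mm high; origin at the centre of its underside.
- loupe: Bystander: black eye loupe, 50 mm in diameter, 44 mm high; origin at the centre of its underside.
- jar: Bystander: clear jar with a green lid, 60 mm in diameter, 85 mm high; origin at the centre of its underside.
- film_tin: Bystander: flat round aluminium film tin, 136 mm in diameter, 22 mm high; origin at the centre of its underside.
There are look-alikes about, which are no part of the job. Leave any blue or pink look-alike of the lantern alone.

How it is judged:
By the outcome, as a careful person would: the job done as asked, in the order asked, and still so for the second after the job is handed in, while the arm keeps its last pose, push and grip.
It also fails if it takes over 43 s, if anything falls off the work surface, if the arm or the gripper's body presses on something with over 40 N, if the wrist force passes 120 N, or if a joint passes its speed limit or range.

## Working session

There is one attempt and no reset: what is moved stays moved. The work goes in short steps, Python scripts to look and compute and a tool call to move; the robot and the scene stay as the last step left them, time stands still between calls to the robot, and variables do not carry over. Pictures are saved under pics/ and viewed, at most 10 in all, crops included, and the job is handed in when it is done.

Besides the shell and the picture viewer there is one more tool, called as name(argument=value, ...), one argument or row to a line, values as JSON. drive_tool: Moves the arm, as the interface text tells. Its arguments: {"type":"object","properties":{"targets":{"type":"array"},"squeeze":{"type":"number"}},"required":["targets"]}

```bash
ls; mkdir -p pics; cat > h.py <<'E'
import numpy as np, cv2
from plant import robot
from scipy.spatial.transform import Rotation as R
def ray(name,uv,st=None):
    c=robot.calibration(name)
    if name=="wrist":
        T=np.eye(4);T[:3,:3]=R.from_rotvec(st["orientation"]).as_matrix();T[:3,3]=st["position"]
        P=T@np.array(c["tool_from_camera"])
    else: P=np.array(c["pose"])
    d=np.linalg.inv(np.array(c["mtx"]))@[uv[0],uv[1],1]
    return P[:3,3],P[:3,:3]@[d[0],-d[1],-d[2]]
def onz(name,uv,z,st=None):
    o,d=ray(name,uv,st); return o+d*(z-o[2])/d[2]
E
python3 - <<'E'
from h import *
print(robot.read_state(), robot.grip_point_offset)
for n in("scene","side"):
    print(robot.calibration(n)); im=robot.get_image(n); cv2.imwrite(f"pics/{n}0.png",im)
print(robot.calibration("wrist"))
cv2.imwrite("pics/wrist0.png",robot.get_image("wrist"))
E
```

```text
pics
{'t': 0.0, 'qpos': array([ 1.16147570e+00,  3.07585279e-01,  1.50765672e+00, -2.99557687e-05,
        1.32839605e+00, -7.35172250e-02]), 'dq': array([ 0.00029769,  0.00112646,  0.00065105, -0.00134997, -0.00273265,
        0.00018067]), 'joint_torque': array([-3.01991742e-03, -4.57555926e+01, -2.51907617e+01, -1.96165374e-04,
        1.32738403e-02,  1.89976572e-05]), 'position': array([189.24679106, 542.23639816, 230.38029176]), 'orientation': array([-0.52491544, -3.09696035,  0.00313018]), 'force': array([ 0.6247566 , -0.32850189, -0.33276063]), 'wrist_torque': array([-0.03989215, -0.00839514, -0.03703762]), 'grip_force': 0.0, 'finger_gap': 0.9993347831985192} 18.700000000000003
{'mtx': array([[400.70625096,   0.        , 249.72618913],
       [  0.        , 400.70625096, 187.47964409],
       [  0.        ,   0.        ,   1.        ]]), 'pose': array([[ 4.99503478e-01, -5.44679470e-01,  6.73662044e-01,
         1.39079858e+03],
       [ 8.66306249e-01,  3.16856560e-01, -3.86154636e-01,
        -4.76737652e+02],
       [-3.12373490e-03,  7.76483223e-01,  6.30130182e-01,
     
[... 445 characters left out ...]
2],
       [-4.23879171e-03,  7.57173003e-01,  6.53200641e-01,
         1.04364139e+03],
       [ 0.00000000e+00,  0.00000000e+00,  0.00000000e+00,
         1.00000000e+00]])}
{'mtx': array([[312.28782505,   0.        , 254.06445341],
       [  0.        , 312.28782505, 189.71675556],
       [  0.        ,   0.        ,   1.        ]]), 'tool_from_camera': array([[-3.18707637e-04,  9.58175331e-01,  2.86181643e-01,
         7.23266277e+01],
       [ 9.99999947e-01,  3.25793328e-04,  2.28543320e-05,
         1.52038743e+00],
       [-7.13376128e-05,  2.86181635e-01, -9.58175384e-01,
        -1.42844890e+02],
       [ 0.00000000e+00,  0.00000000e+00,  0.00000000e+00,
         1.00000000e+00]])}
```

View pics/scene0.png

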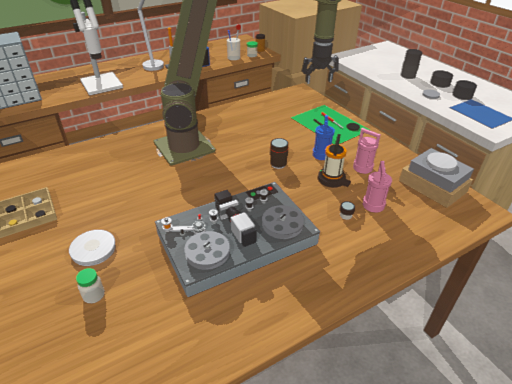

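View pics/side0.png

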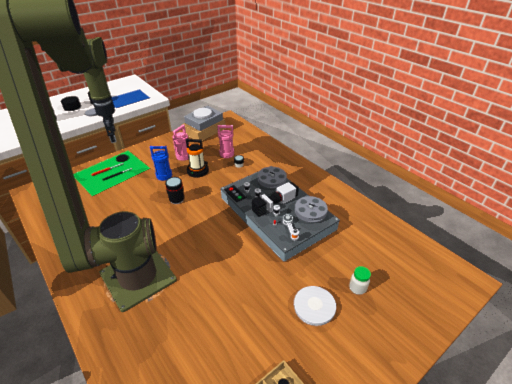

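The scene picture shows the orange-capped lantern at (335,163), a blue look-alike at (325,140), pink ones at (367,150) and (377,190), the lens at (279,152) and the loupe at (347,210). The scanner is centred at about (238,232), with its roller at about (167,223). In the side view the lantern is at (196,158), blue at (161,163), and pink at (181,142) and (227,141). I choose the one with the orange cap and white diffuser, standing on the black dock, and check it in a close crop.

```bash
python3 - <<'E'
from h import *
s=cv2.imread("pics/scene0.png");d=cv2.imread("pics/side0.png")
f=lambda im,x,y,w,h:cv2.resize(im[y:y+h,x:x+w],(400,300),interpolation=cv2.INTER_CUBIC)
cv2.imwrite("pics/crop1.png",np.vstack([np.hstack([f(s,295,110,100,75+0),f(s,150,170,176,132)]),np.hstack([f(d,150,125,100,75),f(d,210,155,140,105)])]))
E
```

```text
(no output)
```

View pics/crop1.png

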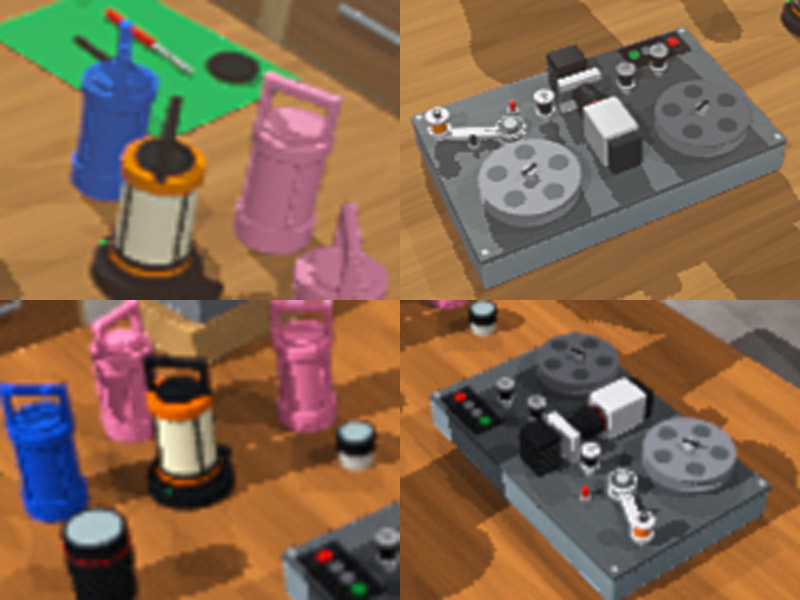

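The orange-capped lantern with white diffuser is on the black dock, which confirms the choice. Its handle bar runs (187.5,140.5)–(201.8,141.3) in the side view, with its middle at about (338.5,136) in the scene view. The deck corners in the scene view are A (157,222), B (188,285), C (318.5,230) and D (278,183).

```bash
cat >> h.py <<'E'
def tri(p):
    A=np.zeros((3,3));b=np.zeros(3)
    for n,uv,st in p:
        o,d=ray(n,uv,st);d=d/np.linalg.norm(d);M=np.eye(3)-np.outer(d,d);A+=M;b+=M@o
    return np.linalg.solve(A,b)
E
python3 - <<'E'
from h import *
np.set_printoptions(precision=1,suppress=True)
c={k:onz("scene",v,65)[:2] for k,v in dict(A=(156.6,222),B=(188.3,285),C=(318.5,230),D=(277.6,183)).items()}
print(c,{k:onz("side",v,65)[:2] for k,v in dict(A=(284.9,250.2),B=(338.8,220.8),D=(221.2,189.3)).items()})
for a,b in("AB","BC","CD","DA"): v=c[b]-c[a];print(a,b,np.linalg.norm(v),np.degrees(np.arctan2(v[1],v[0])))
print("ctr",sum(c.values())/4)
print("handle",tri([("scene",(338.5,136),None),("side",(194.7,141),None)]),onz("side",(187.5,140.5),174),onz("side",(201.8,141.3),174))
s,d=[cv2.imread(f"pics/{n}0.png") for n in("scene","side")]
for n,im in(("scene",s),("side",d)):
    h=cv2.cvtColor(im,cv2.COLOR_BGR2HSV)
    for nm,lo,hi,roi in (("cap",(8,200,150),(20,255,255),(320,345+5,140,160) if n=="scene" else (185,208,145,157)),("roll",(8,170,120),(20,255,255),(160,176,215,235) if n=="scene" else (285,302,225,245)),("red",(0,150,80),(5,255,255),(190,206,210,222) if n=="scene" else (270,282,215,230)),("redhi",(174,150,80),(180,255,255),(190,206,210,222) if n=="scene" else (270,282,215,230))):
        x0,x1,y0,y1=roi;m=cv2.inRange(h[y0:y1,x0:x1],lo,hi);yy,xx=np.nonzero(m)
        if len(xx):print(n,nm,len(xx),xx.mean()+x0,yy.mean()+y0,xx.min()+x0,xx.max()+x0,yy.min()+y0,yy.max()+y0)
for nm,z,a,b in(("loupe",44,(347,206),(239,156)),("lens",102,(279,142),(174.5,180)),):
    print(nm,onz("scene",a,z),onz("side",b,z))
E
```

```text
{'A': array([ 451.1, -277.5]), 'B': array([ 726.2, -287.1]), 'C': array([736. , 142.4]), 'D': array([476.9, 160.8])} {'A': array([ 449.7, -275.5]), 'B': array([ 712.5, -296.3]), 'D': array([461.6, 145.4])}
A B 275.24029267760153 -2.006678759175889
B C 429.6076821254987 88.70006067130588
C D 259.67875346246836 175.937771176756
D A 439.0131717369407 -93.36797676027085
ctr [597.6 -65.4]
handle [491.1 397.6 182.3] [468.6 416.2 174. ] [516.1 369.7 174. ]
scene cap 107 336.0747663551402 153.1214953271028 326 346 145 158
scene roll 14 166.85714285714286 225.92857142857142 165 169 225 227
scene red 8 199.125 215.75 198 200 214 218
side cap 60 193.23333333333332 151.43333333333334 187 201 145 154
side roll 10 293.7 236.1 292 296 235 237
side red 7 274.42857142857144 221.28571428571428 274 275 220 223
loupe [677.7 310.1  44. ] [687.2 323.1  44. ]
lens [303.  278.6 102. ] [317.1 283.1 102. ]
```

drive_tool(
  targets=[
    {"slide": [0.034,-0.016,0.008],"dr": [0,0,-3],"grip": 1},
    {"slide": [0.034,-0.016,0.008],"dr": [0,0,-3],"grip": 1},
    {"slide": [0.034,-0.016,0.008],"dr": [0,0,-3],"grip": 1},
    {"slide": [0.034,-0.016,0.008],"dr": [0,0,-3],"grip": 1},
    {"slide": [0.034,-0.016,0.008],"dr": [0,0,-3],"grip": 1},
    {"slide": [0.034,-0.016,0.008],"dr": [0,0,-3],"grip": 1},
    {"slide": [0.034,-0.016,0.008],"dr": [0,0,-3],"grip": 1},
    {"slide": [0.034,-0.016,0.008],"dr": [0,0,-3],"grip": 1},
    {"slide": [0,0,0],"dr": [0,0,0],"grip": 1},
    {"slide": [0,0,0],"dr": [0,0,0],"grip": 1},
  ],
)

```text
t: 0.98
position: [463.6, 413.7, 295.1]
orientation: [1.163, 2.918, 0.0]
force: [0.5, -1.0, 0.3]
finger_gap: 1.0
grip_force: 0.0
```

```bash
python3 - <<'E'
from h import *
st=robot.read_state();im=robot.get_image("wrist")
print(st["t"],st["position"],st["orientation"])
np.save("st1.npy",st,allow_pickle=True)
cv2.imwrite("pics/w1.png",im)
E
```

```text
0.9833 [463.6028648  413.73283709 295.14830642] [1.16266219e+00 2.91836804e+00 3.35681483e-04]
```

View pics/w1.png

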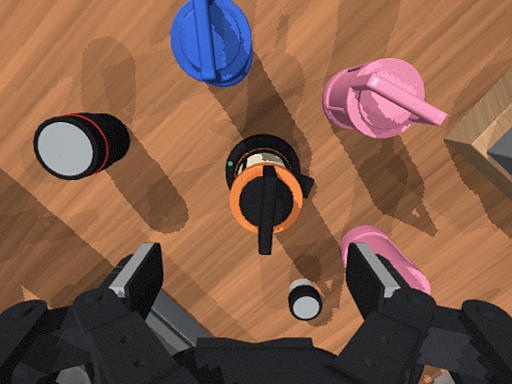

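The close wrist view shows the orange lantern's black handle bar running from (269,168) to (264,252), nearly square to the finger line. The blue look-alike is at (210,40), the pink ones at (385,95) and (385,260), the lens at (70,147) and the loupe at (305,300).

```bash
python3 - <<'E'
from h import *
np.set_printoptions(precision=1,suppress=True)
st=np.load("st1.npy",allow_pickle=True).item()
a=onz("wrist",(269,168),180,st);b=onz("wrist",(264,252),180,st);v=b-a
print(a,b,(a+b)/2,np.linalg.norm(v),np.degrees(np.arctan2(v[1],v[0])))
print("toolaxes",R.from_rotvec(st["orientation"]).as_matrix())
print("cap ctr z140",onz("wrist",(266,199),140,st))
for n,uv,z in(("lens",(65,147),102),("loupe",(307,306),44),("blue",(205,35),168),("pinkhandle",(405,100),168),("pink2",(370,240),130)):print(n,onz("wrist",uv,z,st))
E
```

```text
[462.4 434.4 180. ] [517.2 377.7 180. ] [489.8 406.1 180. ] 78.81458298493195 -46.01232593071952
toolaxes [[-0.7  0.7  0. ]
 [ 0.7  0.7  0. ]
 [-0.   0.  -1. ]]
cap ctr z140 [491.7 405.9 140. ]
lens [309.4 281.2 102. ]
loupe [681.7 317.5  44. ]
blue [351.6 469.  168. ]
pinkhandle [500.1 554.2 168. ]
pink2 [606.  453.8 130. ]
```

drive_tool(
  targets=[
    {"slide": [0.013,-0.004,-0.02],"dr": [0,0,-0.5],"grip": 1},
    {"slide": [0.013,-0.004,-0.03],"dr": [0,0,-0.5],"grip": 1},
    {"slide": [0,0,-0.03],"dr": [0,0,0],"grip": 1},
    {"slide": [0,0,-0.03],"dr": [0,0,0],"grip": 1},
    {"slide": [0,0,-0.028],"dr": [0,0,0],"grip": 1},
    {"slide": [0,0,0],"dr": [0,0,0],"grip": 0.6},
    {"slide": [0,0,0],"dr": [0,0,0],"grip": 0.3},
    {"slide": [0,0,0],"dr": [0,0,0],"grip": 0},
    {"slide": [0,0,0],"dr": [0,0,0],"grip": 0},
    {"slide": [0,0,0],"dr": [0,0,0],"grip": 0},
  ],
  squeeze=60,
)

```text
t: 1.87
position: [488.4, 408.1, 159.7]
orientation: [1.181, 2.909, 0.006]
force: [-0.7, -0.3, 0.0]
finger_gap: 0.298
grip_force: 0.0
```

drive_tool(
  targets=[
    {"slide": [0,0,0],"dr": [0,0,0],"grip": 0},
    {"slide": [0,0,0],"dr": [0,0,0],"grip": 0},
    {"slide": [0,0,0],"dr": [0,0,0],"grip": 0},
    {"slide": [0,0,0],"dr": [0,0,0],"grip": 0},
  ],
)

```text
t: 2.2
position: [488.5, 407.7, 159.5]
orientation: [1.182, 2.909, 0.005]
force: [0.1, 0.1, 6.3]
finger_gap: 0.124
grip_force: 60.1
```

drive_tool(
  targets=[
    {"slide": [0,0,0.01],"dr": [0,0,0],"grip": 0},
    {"slide": [0,0,0.02],"dr": [0,0,0],"grip": 0},
    {"slide": [0,0,0.025],"dr": [0,0,0],"grip": 0},
    {"slide": [0,0,0.015],"dr": [0,0,0],"grip": 0},
    {"slide": [0.01,-0.01,0.01],"dr": [0,0,0],"grip": 0},
    {"slide": [0.016,-0.02,0],"dr": [0,0,0],"grip": 0},
    {"slide": [0.018,-0.025,0],"dr": [0,0,0],"grip": 0},
    {"slide": [0.018,-0.025,0],"dr": [0,0,0],"grip": 0},
    {"slide": [0.018,-0.025,0],"dr": [0,0,0],"grip": 0},
    {"slide": [0.018,-0.025,0],"dr": [0,0,0],"grip": 0},
  ],
)

```text
t: 3.03
position: [585.9, 274.4, 236.6]
orientation: [-1.183, -2.909, 0.003]
force: [0.3, 0.3, -3.5]
finger_gap: 0.121
grip_force: 58.8
```

drive_tool(
  targets=[
    {"slide": [0.01,-0.015,0],"dr": [0,0,0],"grip": 0},
    {"slide": [0.004,-0.01,0],"dr": [0,0,0],"grip": 0},
    {"slide": [0,0,0],"dr": [0,0,0],"grip": 0},
    {"slide": [0,0,0],"dr": [0,0,0],"grip": 0},
  ],
)

```text
t: 3.37
position: [598.9, 251.4, 236.8]
orientation: [-1.184, -2.908, 0.001]
force: [0.2, 0.5, -3.8]
finger_gap: 0.126
grip_force: 58.8
```

```bash
python3 - <<'E'
from h import *
st=robot.read_state();w=robot.get_image("wrist");s=robot.get_image("scene")
print(st["t"],st["position"],st["orientation"],st["force"],st["finger_gap"])
np.save("st2.npy",st,allow_pickle=True)
cv2.imwrite("pics/w2.png",w);cv2.imwrite("pics/s2.png",s)
cv2.imwrite("pics/c2.png",np.hstack([cv2.resize(w,(400,300)),cv2.resize(s[100:295,150:410],(400,300))]))
E
```

```text
3.3667 [598.89890545 251.37606322 236.77171126] [-1.18433486e+00 -2.90755219e+00  6.64732779e-04] [ 0.18069159  0.50213566 -3.75496681] 0.12566797751976871
```

View pics/c2.png

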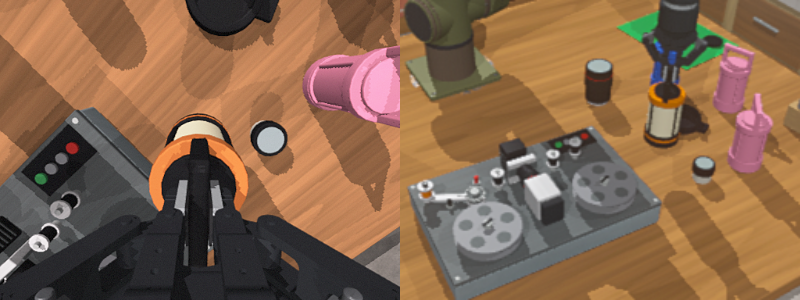

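The lantern hangs upright in the gripper. The scanner's front dock-side deck corner shows at about (118,137) in full-size wrist pixels, with the end edge running right from there and passing behind the lantern.

```bash
python3 - <<'E'
from h import *
np.set_printoptions(precision=1,suppress=True)
st=np.load("st2.npy",allow_pickle=True).item()
print("D",onz("wrist",(118,137),65,st),"edge",onz("wrist",(190,191),65,st))
for k,(u,v) in dict(A=(411,183),B=(455,290),C=(658,195),D=(590,128)).items(): print(k,onz("scene",(150+(u-400)*.65,100+v*.65),65))
E
```

```text
D [480. 179.  65.] edge [568.5 188.7  65. ]
A [ 438.7 -271.2   65. ]
B [ 733.3 -297.5   65. ]
C [723.4 149.   65. ]
D [470.6 147.6  65. ]
```

```bash
python3 - <<'E'
from h import *
w=cv2.imread("pics/w2.png")
cv2.imwrite("pics/c3.png",cv2.resize(w[100:300,40:240],(600,600),interpolation=cv2.INTER_CUBIC))
E
```

```text
(no output)
```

View pics/c3.png

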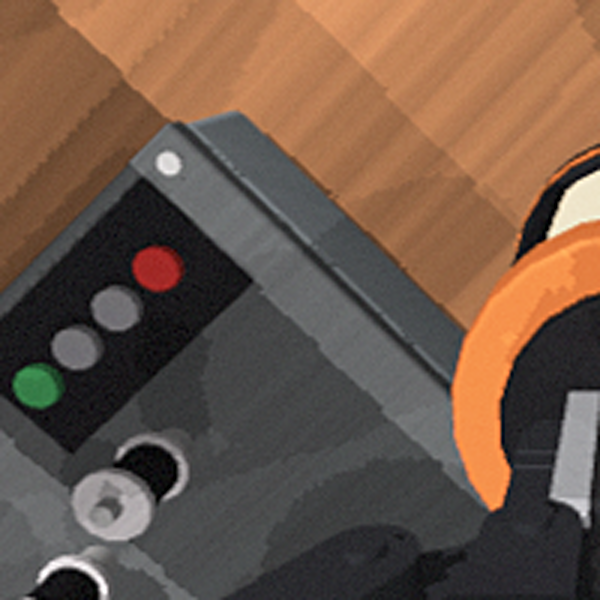

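The enlarged crop separates the deck's top edge, (100,141) to (190,230) in full-size pixels, from the bottom edge on the bench, (120,137) to (195,210).

```bash
python3 - <<'E'
from h import *
np.set_printoptions(precision=1,suppress=True)
st=np.load("st2.npy",allow_pickle=True).item()
for uv,z in(((100,140.7),65),((190,230),65),((120,137.3),0),((195,210),0)): print(onz("wrist",uv,z,st))
E
```

```text
[469.7 163.1  65. ]
[598.5 155.8  65. ]
[467.9 154.7   0. ]
[594.6 150.7   0. ]
```

drive_tool(
  targets=[
    {"slide": [0.004,-0.013,0],"dr": [0,0,0],"grip": 0},
    {"slide": [0.004,-0.013,-0.01],"dr": [0,0,0],"grip": 0},
    {"slide": [0,0,-0.02],"dr": [0,0,0],"grip": 0},
    {"slide": [0,0,-0.02],"dr": [0,0,0],"grip": 0},
    {"slide": [0,0,-0.015],"dr": [0,0,0],"grip": 0},
    {"slide": [0,0,-0.01],"dr": [0,0,0],"grip": 0},
    {"slide": [0,0,-0.005],"dr": [0,0,0],"grip": 0},
    {"slide": [0,0,0],"dr": [0,0,0],"grip": 0},
    {"slide": [0,0,0],"dr": [0,0,0],"grip": 0},
  ],
)

```text
t: 4.22
position: [607.9, 225.9, 157.5]
orientation: [1.182, 2.91, 0.0]
force: [0.1, -0.2, -3.3]
finger_gap: 0.126
grip_force: 58.8
```

drive_tool(
  targets=[
    {"slide": [0,0,-0.002],"dr": [0,0,0],"grip": 0},
    {"slide": [0,0,-0.002],"dr": [0,0,0],"grip": 0},
    {"slide": [0,0,-0.002],"dr": [0,0,0],"grip": 0},
    {"slide": [0,0,0],"dr": [0,0,0],"grip": 0},
  ],
)

```text
t: 4.55
position: [607.5, 225.9, 151.4]
orientation: [1.183, 2.91, 0.0]
force: [-0.2, -0.2, -3.7]
finger_gap: 0.123
grip_force: 58.8
```

drive_tool(
  targets=[
    {"slide": [0,0,-0.0015],"dr": [0,0,0],"grip": 0},
    {"slide": [0,0,-0.001],"dr": [0,0,0],"grip": 0},
    {"slide": [0,0,-0.001],"dr": [0,0,0],"grip": 0},
    {"slide": [0,0,0],"dr": [0,0,0],"grip": 0},
  ],
)

```text
t: 4.88
position: [607.4, 225.9, 147.7]
orientation: [-1.183, -2.91, 0.0]
force: [-0.3, -0.5, -3.6]
finger_gap: 0.12
grip_force: 58.8
```

drive_tool(
  targets=[
    {"slide": [0,0,-0.001],"dr": [0,0,0],"grip": 0},
    {"slide": [0,0,-0.0005],"dr": [0,0,0],"grip": 0},
    {"slide": [0,0,0],"dr": [0,0,0],"grip": 0},
  ],
)

```text
t: 5.13
position: [607.7, 226.1, 147.7]
orientation: [1.182, 2.91, 0.002]
force: [-2.2, 0.2, 5.9]
finger_gap: 0.126
grip_force: 59.8
```

drive_tool(
  targets=[
    {"slide": [0,0,0.0005],"dr": [0,0,0],"grip": 0.2},
    {"slide": [0,0,0],"dr": [0,0,0],"grip": 0.4},
    {"slide": [0,0,0],"dr": [0,0,0],"grip": 0.7},
    {"slide": [0,0,0],"dr": [0,0,0],"grip": 0.7},
    {"slide": [0,0,0],"dr": [0,0,0],"grip": 0.7},
    {"slide": [0,0,0.02],"dr": [0,0,0],"grip": 0.7},
    {"slide": [0,0,0.03],"dr": [0,0,0],"grip": 0.7},
    {"slide": [0,0,0.035],"dr": [0,0,0],"grip": 0.7},
    {"slide": [0,0,0.03],"dr": [0,0,0],"grip": 0.7},
  ],
)

```text
t: 5.88
position: [607.6, 225.8, 263.2]
orientation: [-1.183, -2.91, 0.0]
force: [1.7, 0.1, 0.2]
finger_gap: 0.695
grip_force: 0.0
```

drive_tool(
  targets=[
    {"slide": [-0.007,-0.02,0],"dr": [0,0,4],"grip": 0.7},
    {"slide": [-0.007,-0.035,0],"dr": [0,0,5],"grip": 0.7},
    {"slide": [-0.007,-0.038,0],"dr": [0,0,5],"grip": 0.7},
    {"slide": [-0.007,-0.038,0],"dr": [0,0,5],"grip": 0.7},
    {"slide": [-0.007,-0.038,0],"dr": [0,0,5],"grip": 0.7},
    {"slide": [-0.007,-0.038,0],"dr": [0,0,5],"grip": 0.7},
    {"slide": [-0.007,-0.038,0],"dr": [0,0,5],"grip": 0.7},
    {"slide": [-0.007,-0.038,0],"dr": [0,0,5],"grip": 0.7},
    {"slide": [-0.007,-0.038,0],"dr": [0,0,5],"grip": 0.7},
    {"slide": [-0.007,-0.038,0],"dr": [0,0,2],"grip": 0.7},
  ],
)

```text
t: 6.72
position: [536.9, -134.9, 261.9]
orientation: [-0.055, 3.141, -0.0]
force: [-0.2, -0.3, -0.9]
finger_gap: 0.7
grip_force: 0.0
```

drive_tool(
  targets=[
    {"slide": [-0.007,-0.038,0],"dr": [0,0,0],"grip": 0.7},
    {"slide": [0,-0.035,0],"dr": [0,0,0],"grip": 0.7},
    {"slide": [0,-0.02,0],"dr": [0,0,0],"grip": 0.7},
    {"slide": [0,0,0],"dr": [0,0,0],"grip": 0.7},
    {"slide": [0,0,0],"dr": [0,0,0],"grip": 0.7},
  ],
)

```text
t: 7.13
position: [530.2, -227.2, 261.5]
orientation: [0.044, -3.141, -0.001]
force: [0.9, 0.8, -0.1]
finger_gap: 0.7
grip_force: 0.0
```

```bash
python3 - <<'E'
from h import *
st=robot.read_state();w=robot.get_image("wrist");s=robot.get_image("side")
print(st["t"],st["position"],R.from_rotvec(st["orientation"]).as_matrix().round(2),st["qpos"])
np.save("st3.npy",st,allow_pickle=True)
cv2.imwrite("pics/w3.png",w);cv2.imwrite("pics/d3.png",s)
cv2.imwrite("pics/c4.png",np.hstack([cv2.resize(w,(533,400)),cv2.resize(s[100:280,170:290],(267,400))]))
E
```

```text
7.1333 [ 530.24502017 -227.19941848  261.45726121] [[-1.   -0.03 -0.  ]
 [-0.03  1.    0.  ]
 [ 0.    0.   -1.  ]] [-4.78313041e-01  2.88540337e-01  1.45534259e+00  4.40013814e-04
  1.39829988e+00 -2.07718535e+00]
```

View pics/c4.png

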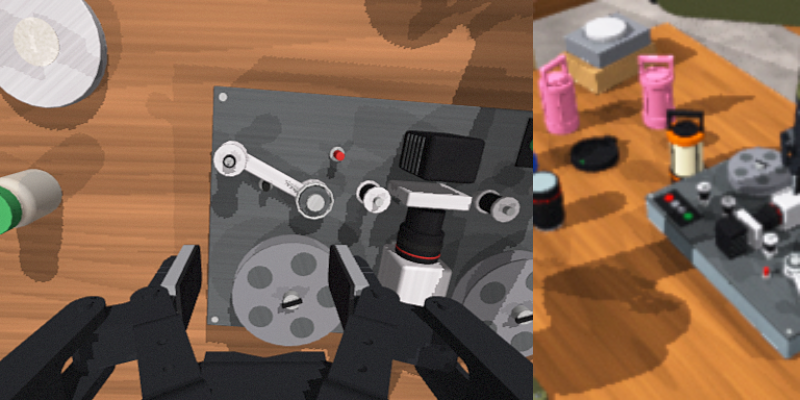

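The lantern stands upright beside the scanner's dock-side end, and the dock is empty. In full-size wrist pixels the roller cap is at about (219,154), the pivot at (302,193), the red pin at (326,149) and the deck's front-right corner at (205,83).

```bash
python3 - <<'E'
from h import *
np.set_printoptions(precision=1,suppress=True)
st=np.load("st3.npy",allow_pickle=True).item()
w=cv2.imread("pics/w3.png");g=cv2.cvtColor(w,cv2.COLOR_BGR2GRAY);h=cv2.cvtColor(w,cv2.COLOR_BGR2HSV)
m=cv2.inRange(h[135:165,310:345],(0,150,100),(6,255,255))|cv2.inRange(h[135:165,310:345],(174,150,100),(180,255,255))
y,x=np.nonzero(m);red=(x.mean()+310,y.mean()+135)
m=(g[130:178,195:245]<70).astype(np.uint8);n,l,s,c=cv2.connectedComponentsWithStats(m)
print(red,[(a[4],b+[195,130]) for a,b in zip(s,c)][1:])
r=onz("wrist",(219.5,153.7),117,st);p=onz("wrist",(302.5,193),85,st)
print("roller",r,"pivot",p,np.linalg.norm((r-p)[:2]),np.degrees(np.arctan2(*(r-p)[1::-1])),"red",onz("wrist",red,83,st),"A",onz("wrist",(204.6,83.5),65,st))
E
```

```text
(np.float64(325.8030303030303), np.float64(148.93939393939394)) [(np.int32(2), array([202. , 147.5])), (np.int32(1), array([238., 146.])), (np.int32(45), array([219.9, 154.2])), (np.int32(1), array([241., 148.])), (np.int32(1), array([243., 149.])), (np.int32(1), array([203., 150.])), (np.int32(4), array([203. , 155.5])), (np.int32(68), array([239.1, 169.6])), (np.int32(84), array([216.6, 171.2])), (np.int32(1), array([235., 167.])), (np.int32(1), array([201., 168.])), (np.int32(1), array([208., 168.])), (np.int32(1), array([233., 170.])), (np.int32(8), array([230.9, 173.8])), (np.int32(14), array([236.6, 174.7])), (np.int32(1), array([201., 174.])), (np.int32(2), array([216.5, 175. ])), (np.int32(1), array([222., 176.])), (np.int32(1), array([227., 177.]))]
roller [ 510.2 -258.5  117. ] pivot [ 555.9 -173.3   85. ] 96.75558504090208 -118.23138931976655 red [ 508.3 -152.3   83. ] A [ 447.  -279.1   65. ]
```

drive_tool(
  targets=[
    {"slide": [-0.01,-0.016,-0.01],"dr": [0,0,0],"grip": 0.65},
    {"slide": [-0.01,-0.015,-0.02],"dr": [0,0,0],"grip": 0.65},
    {"slide": [0,0,-0.03],"dr": [0,0,0],"grip": 0.65},
    {"slide": [0,0,-0.03],"dr": [0,0,0],"grip": 0.65},
    {"slide": [0,0,-0.03],"dr": [0,0,0],"grip": 0.65},
    {"slide": [0,0,-0.025],"dr": [0,0,0],"grip": 0.65},
    {"slide": [0,0,-0.02],"dr": [0,0,0],"grip": 0.65},
    {"slide": [0,0,-0.014],"dr": [0,0,0],"grip": 0.65},
    {"slide": [0,0,0],"dr": [0,0,0],"grip": 0.65},
    {"slide": [0,0,0],"dr": [0,0,0],"grip": 0.65},
  ],
)

```text
t: 8.07
position: [510.3, -255.4, 82.3]
orientation: [0.051, -3.139, -0.002]
force: [-0.0, 0.4, 0.1]
finger_gap: 0.651
grip_force: 0.0
```

drive_tool(
  targets=[
    {"slide": [0,0,0],"dr": [0,0,0],"grip": 0.5},
    {"slide": [0,0,0],"dr": [0,0,0],"grip": 0.3},
    {"slide": [0,0,0],"dr": [0,0,0],"grip": 0.2},
    {"slide": [0,0,0],"dr": [0,0,0],"grip": 0},
    {"slide": [0,0,0],"dr": [0,0,0],"grip": 0},
    {"slide": [0,0,0],"dr": [0,0,0],"grip": 0},
  ],
  squeeze=40,
)

```text
t: 8.57
position: [512.4, -258.4, 84.6]
orientation: [-0.048, 3.137, -0.004]
force: [1.6, -2.2, 6.4]
finger_gap: 0.329
grip_force: 39.6
```

drive_tool(
  targets=[
    {"slide": [-0.0053,0.0033,0.002],"dr": [0,0,0],"grip": 0},
    {"slide": [-0.0052,0.0033,0],"dr": [0,0,0],"grip": 0},
    {"slide": [-0.0048,0.0039,0],"dr": [0,0,0],"grip": 0},
    {"slide": [-0.0048,0.0039,0],"dr": [0,0,0],"grip": 0},
    {"slide": [-0.0043,0.0045,0],"dr": [0,0,0],"grip": 0},
    {"slide": [-0.0042,0.0046,0],"dr": [0,0,0],"grip": 0},
    {"slide": [-0.0036,0.005,0],"dr": [0,0,0],"grip": 0},
    {"slide": [-0.0036,0.0051,0],"dr": [0,0,0],"grip": 0},
    {"slide": [0,0,0],"dr": [0,0,0],"grip": 0},
    {"slide": [0,0,0],"dr": [0,0,0],"grip": 0},
  ],
)

```text
t: 9.4
position: [476.3, -222.9, 85.1]
orientation: [-0.048, 3.137, -0.001]
force: [7.7, 0.3, -4.4]
finger_gap: 0.328
grip_force: 40.6
```

drive_tool(
  targets=[
    {"slide": [-0.0022,0.006,0],"dr": [0,0,0],"grip": 0},
    {"slide": [-0.0022,0.006,0],"dr": [0,0,0],"grip": 0},
    {"slide": [-0.0022,0.0058,0],"dr": [0,0,0],"grip": 0},
    {"slide": [-0.0021,0.0058,0],"dr": [0,0,0],"grip": 0},
    {"slide": [-0.0015,0.006,0],"dr": [0,0,0],"grip": 0},
    {"slide": [-0.0014,0.0061,0],"dr": [0,0,0],"grip": 0},
    {"slide": [-0.0006,0.0062,0],"dr": [0,0,0],"grip": 0},
    {"slide": [-0.0006,0.0062,0],"dr": [0,0,0],"grip": 0},
    {"slide": [0,0,0],"dr": [0,0,0],"grip": 0},
    {"slide": [0,0,0],"dr": [0,0,0],"grip": 0},
  ],
)

```text
t: 10.23
position: [463.6, -176.5, 85.1]
orientation: [-0.05, 3.137, -0.005]
force: [7.0, -5.5, -6.3]
finger_gap: 0.323
grip_force: 40.6
```

drive_tool(
  targets=[
    {"slide": [0.001,0.0062,0],"dr": [0,0,0],"grip": 0},
    {"slide": [0.001,0.0062,0],"dr": [0,0,0],"grip": 0},
    {"slide": [0.0012,0.005,0],"dr": [0,0,0],"grip": 0},
    {"slide": [0.001,0.004,0],"dr": [0,0,0],"grip": 0},
    {"slide": [0,0,0],"dr": [0,0,0],"grip": 0},
    {"slide": [0,0,0],"dr": [0,0,0],"grip": 0},
  ],
)

```text
t: 10.73
position: [465.8, -155.2, 84.9]
orientation: [-0.051, 3.141, -0.005]
force: [2.0, -5.6, -0.9]
finger_gap: 0.329
grip_force: 40.9
```

drive_tool(
  targets=[
    {"slide": [0.0003,0.0015,0],"dr": [0,0,0],"grip": 0},
    {"slide": [0.0003,0.0015,0],"dr": [0,0,0],"grip": 0},
    {"slide": [0,0,0],"dr": [0,0,0],"grip": 0},
  ],
)

```text
t: 10.98
position: [465.9, -154.7, 85.0]
orientation: [0.053, -3.14, 0.012]
force: [-0.4, -16.4, -2.6]
finger_gap: 0.331
grip_force: 41.1
```

drive_tool(
  targets=[
    {"slide": [0,0,0],"dr": [0,0,0],"grip": 0},
    {"slide": [0,0,0],"dr": [0,0,0],"grip": 0},
    {"slide": [0,0,0],"dr": [0,0,0],"grip": 0},
    {"slide": [0,0,0],"dr": [0,0,0],"grip": 0},
  ],
)

```text
t: 11.32
position: [465.9, -154.7, 85.0]
orientation: [0.052, -3.14, 0.011]
force: [-0.3, -13.9, -2.6]
finger_gap: 0.325
grip_force: 41.1
```

```bash
python3 - <<'E'
from h import *
w=robot.get_image("wrist");s=robot.get_image("scene")
cv2.imwrite("pics/c5.png",np.hstack([cv2.resize(w[100:340,130:370],(400,400),interpolation=cv2.INTER_CUBIC),cv2.resize(s[110:280,140:340+10],(400,400),interpolation=cv2.INTER_CUBIC)]))
E
```

```text
(no output)
```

View pics/c5.png

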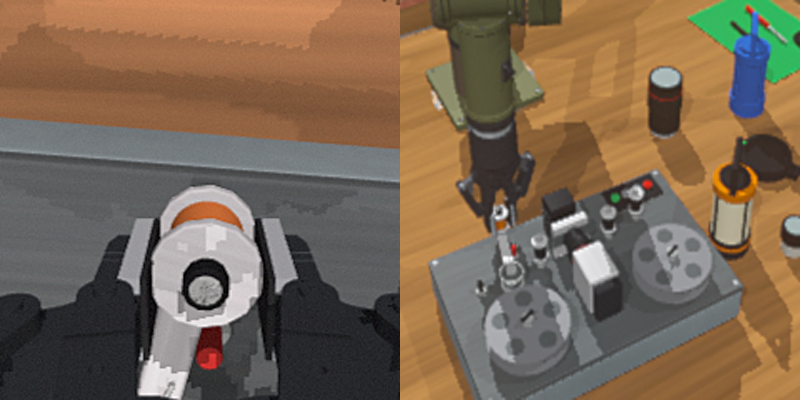

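The roller is gripped and the arm's side meets the red pin at (208,357) in the left crop; the force rise from 5.6 to about 14 N confirms it. The lantern stands upright by the scanner's end in the right crop, at (733,215).

```bash
python3 -c "
from plant import robot
print(robot.close_job())"
```

```text
the job is handed in; nothing more can be done
None
```

The lantern stands upright on the bench, by estimate about 30 mm from the scanner's dock-side end, and the tension arm is held against its red stop in the gripper with about 14 N; the job was handed in at about 11.4 s, and no verdict was shown.

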